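Fit a wire tensioner and hold its sprung arm wound

ROBOT

A 6-joint arm with a two-finger parallel gripper is mounted at the origin on a cart in front of the work surface, level with it; the furniture and walls round the work are solid. World frame = base frame: x ahead of the robot, y to its left, z up, the work surface at z = 0. Lengths are in mm, angles in rad, forces in N, time in s.
With the tool pointing down it reaches from about 400 to 925 mm from the base axis. Payload 12.5 kg.
Tool frame: the origin (TCP) lies midway between the tips of the shut fingers; the grasp point (between the pads) lies 19 mm behind it; z points along the fingers, y is the line along which they close (so a half turn about z gives the same grasp; the last joint's range is limited). The gripper opens to 95 mm and grips with 3 to 60 N. Pads are 20 mm wide; open, the fingers measure 119 mm over their backs; the gripper's body (75 mm by 180 mm) begins 59 mm behind the grasp point.
Start: joints at [-1.439, 0.491, 1.559, -0, 1.092, -0.106], TCP at [147.25, -607.424, 214.661] pointing down, gripper open.
Joint ranges: [-3.1, 3.1], [-0.84, 2.19], [0.05, 2.79], [-1.13, 4.28], [0.06, 2.93], [-2.69, 2.69]. Speed limits (rad/s): [2.22, 2.22, 2.79, 3.14, 3.14, 3.14].

INTERFACE

Orientations are given as [roll, pitch, yaw] about the fixed x, y, z axes, in that order (R = Rz(yaw) Ry(pitch) Rx(roll)).
In Python, from cell import state, read_camera, camera_info, env gives the robot as it stands.
- The arm moves only by the tool move_arm, never from a script. Its argument "commands" is a list of rows, each a list of 3 entries, a list of its own where there are three numbers: the shift along the world's x, y, z in cm, then the turn, a rotation vector about the world's x, y, z in degrees, then the opening, from 0 (shut) to 1 (fully open). A call has 1 to 10 rows; each row shifts and turns the commanded pose from where the row before left it; what a row does not reach is not made up. A row lasts 1/10 s, in which the tool goes at most 50 mm and 8.59 degrees, less where a joint would pass 70% of its speed; a pose out of reach is approached as far as the arm can. A call with a gripper value outside its range is refused whole. The fingers move at their own pace and stop on an object; the grip force is fixed at half the most. Time passes only in rows, so rows that do not move let the fingers close. It gives the time, the measured TCP pose, the force, the opening and the grip force at its end, in the units of the state.
- state(): the state, without advancing time (a new reading comes with each control period).
- read_camera(name): name is "scene" or "top"; returns the picture (480x640x3 uint8, blue, green, red); there is no depth.
- camera_info(name): a dict with "K" (3x3 intrinsics, pixels), "cam_to_world" (4x4, takes a point from camera to world coordinates). Camera axes: x right, y down, z forward; pixel columns grow to the right and rows downward; lengths in mm; the calibration is good to about 2 mm. A picture is of the moment at which its call begins. camera_info takes no time and is no camera call.
- env.job_done(): hands the job in; it is judged then, once.
The state is a dict: "t": time; "joints": joint angles; "qvel": joint speeds; "tau": joint torques, N m; "eef_pos": TCP position; "tcp_rot": TCP orientation; "ft_force": force on the tool from outside, world axes, zero at the start; "moment": the same for the moment, N m; "opening": opening from 0.0 (shut) to 1.0 (fully open); "grip_force": force on a finger pad.
Only numpy, scipy, OpenCV 4.12 (cv2) and the standard library are available. Lean on these libraries where they do the work, as an engineer would, in place of code of your own. Each camera call takes 0.05 s, during which the arm holds its last target. There are 200 camera calls.

TASK

Fit the wire tensioner to the steel shoe on the bench: set its foot down on the open landing of the shoe, pivot end leading, and slide it under the lips right up to the end stop so that the spring catch snaps up behind it. Then swing the tensioner's sprung arm forward round to its stop, as for threading the wire, and finish while still holding it there with the fingers (let go and it springs back). Leave the solenoid, the solder reel and the tape roll where they are.

Things in the scene. Friction and masses are not known exactly. Their poses are not given: they have to be found in the camera images.
- shoe: fixed steel plate 190 long (own x from -108 to +82), 100 wide, 8 thick; origin on the bench, on the middle line; x = sliding direction, roughly away from the robot, y left, z up. Near part: open flat landing between flared guide walls, 78 apart at x=-50, 54 at x=-12. Far part, x=-12 to 75: channel between side walls 54 apart; tops 20 above the bench, 23 at the mouth
- shoe_landing (a point): point on the plate top (8 above the bench), shoe x=-62, y=0, shoe's axes: with the middle of the tensioner's foot set down over it, the foot lies free on the landing, its front 9 short of the lips' mouth
- shoe_home (a point): point on the plate top, shoe x=40, y=0, shoe's axes: the middle of the foot lies over it when the tensioner is home, its front edge touching the end stop (low cross wall, face at shoe x=75). Over the channel from shoe x=-12 on, lips hang 8.5 above the plate, 36 apart, over the foot's edges, with an upturned mouth from x=-18
- catch (a joint): spring catch, a ramp 13 wide in the floor: 0 = fully up (4 mm above the plate), positive = pressed down, in m, at most 0.005; spring 0.9 to 1.7 N. The foot rides over it while sliding (a few N to push in all); it snaps up behind the foot's rear edge, with 1.5 mm play, when the tensioner is home
- catch_top (a point): top of the catch near its upright back face, at shoe x=1.5, y=0, 12 above the bench when up
- grip_block (a point): the loose tensioner (about 0.35 kg): centre of its upright grey block to grasp, 30x30, from 6 to 60 above the underside, this point at 40. Axes: z up, x the sliding direction (towards the pivot), y left. Steel foot 70 (x) x 50 (y) x 6, its middle 16 ahead (+x) of here; the arm's upright pivot 36 ahead. At home this point is at shoe x=24, y=0, 48 above the bench
- post_mid (a point): middle of the upright round grey post on the end of the sprung arm: 14 in diameter, top 76 above the tensioner's underside, this point 60 above it; a cone 20 wide spreads below 42. 75 from the pivot axis. Axes turn with the arm (x from pivot to post)
- tension_arm (a joint): arm's angle about its upright pivot, rad: 0 = at rest, arm pointing to the tensioner's left (95 degrees counter-clockwise of its x, from above); grows as the post swings forward, clockwise from above, to the stop at 1.2, where it points 26 degrees left of x. Spring return: about 2.5 N at the post at rest, 4.7 N at the stop
- solenoid_mid (a point): middle of the dark solenoid body standing on its disc, 70 wide, 103 tall: a bystander
- reel_mid (a point): middle of the reel of solder wire, about 58 x 76 x 53 tall: a bystander
- tape_mid (a point): middle of the roll of yellow tape lying flat, 64 wide, 18 tall: a bystander
There are look-alikes about, which are no part of the job. What is shaped like the part that bears grip_block but pink is not meant.

How it is judged (in metres and radians):
On the way, in this order (a step that is already met when the one before it is completed fails the run):
1. the tensioner is fully home in the shoe with the catch up behind it (x of grip_block in the frame of shoe between 0.02 and 0.028 m and y of grip_block in the frame of shoe between -0.004 and 0.004 m and z of grip_block in the frame of shoe between 0.044 and 0.052 m and angle between the x axis of grip_block and the x axis of shoe, either way round below 0.12 rad and value of joint catch below 0.0015 m), for 0.2 s.
2. the arm is swung to its stop, the tensioner still home (all of step 1 and value of joint tension_arm above 1.13 rad), for 0.3 s.
At the end, for the whole second after the job is handed in: The tensioner is home (block centre within 4 mm along and 4 mm across of its place in the shoe, within 4 mm in height, aligned within 0.12 rad, catch risen to within 1.5 mm of fully up), and the fingers hold the arm still within 0.07 rad (4 degrees) of its stop, pressing on it with more than 1 N (all of step 2 and contact force between the fingers and tension_arm above 1 N and velocity of joint tension_arm below 0.1 rad/s); the arm keeps its last pose, push and grip.
It fails at once if a bystander (solenoid, reel, tape) is moved more than 25 mm (distance of any of solenoid_mid, reel_mid, tape_mid from where it was at the start of the episode above 0.025 m).
It also fails if it takes over 54 s, if anything falls off the work surface, if the arm or the gripper's body presses on something with over 40 N, if the wrist force passes 120 N, or if a joint passes its speed limit or range.

## Working session

There is one attempt and no reset: what is moved stays moved. The work goes in short steps, Python scripts to look and compute and a tool call to move; the robot and the scene stay as the last step left them, time stands still between calls to the robot, and variables do not carry over. Pictures are saved under pics/ and viewed, at most 10 in all, crops included, and the job is handed in when it is done.

Besides the shell and the picture viewer there is one more tool, called after "Request:" in YAML: its name, and indented under it one key for each argument. move_arm: Moves the arm, as the interface text tells. Its arguments: {"type":"object","properties":{"commands":{"type":"array"}},"required":["commands"]}

```bash
mkdir -p pics; cat > h.py <<'E'
import numpy as np, cv2
from cell import state, read_camera, camera_info, env
def cam(n):
    c=camera_info(n); return np.array(c["K"]),np.array(c["cam_to_world"])
def at(n,u,v,z):
    K,T=cam(n); d=T[:3,:3]@np.linalg.solve(K,[u,v,1.]); o=T[:3,3]; return o+d*(z-o[2])/d[2]
def px(n,p):
    K,T=cam(n); q=T[:3,:3].T@(np.array(p,float)-T[:3,3]); q=K@q; return q[:2]/q[2]
E
python3 - <<'E'
from h import *
for n in("top","scene"):
    cv2.imwrite(f"pics/{n}0.png",read_camera(n)); K,T=cam(n); print(n,K[0,0],T.round(2).tolist())
print(state())
E
```

```text
top 468.6496446485617 [[0.01, -1.0, 0.08, 456.8], [-1.0, -0.01, -0.03, -32.38], [0.03, -0.08, -1.0, 1168.83], [0.0, 0.0, 0.0, 1.0]]
scene 616.8058198132748 [[-0.67, -0.45, 0.59, -162.53], [-0.74, 0.38, -0.55, 622.35], [0.02, -0.81, -0.59, 775.98], [0.0, 0.0, 0.0, 1.0]]
{'t': 0.1, 'joints': array([-1.43860288e+00,  4.91494475e-01,  1.55940098e+00, -1.24677568e-05,
        1.09169969e+00, -1.05607497e-01]), 'qvel': array([ 0.00092175, -0.00126411, -0.00179555, -0.00017039,  0.00013644,
        0.00032107]), 'tau': array([ 2.76505518e-03, -6.13622618e+01, -2.58605754e+01,  6.94230641e-02,
        4.70344350e-02, -5.77543142e-05]), 'eef_pos': array([ 147.21402114, -607.18732573,  214.11887467]), 'tcp_rot': array([-3.14059458e+00, -9.46770849e-05,  2.37806646e-01]), 'ft_force': array([-0.89126794,  0.27683003, -0.07949491]), 'moment': array([ 0.01222606,  0.02618516, -0.03695339]), 'grip_force': 0.0, 'opening': 1.001415132177565}
```

View pics/top0.png

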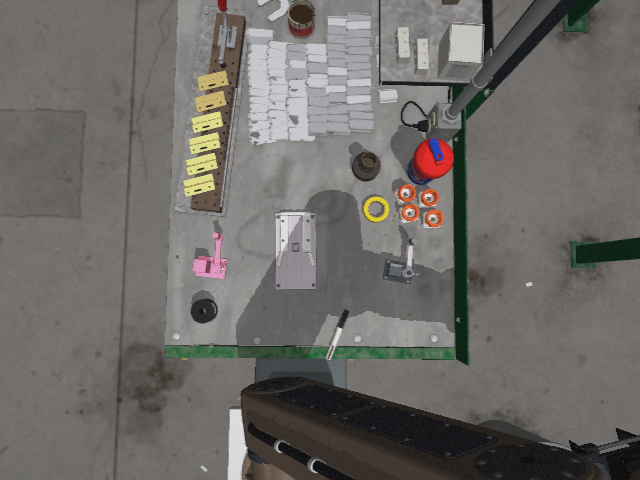

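View pics/scene0.png

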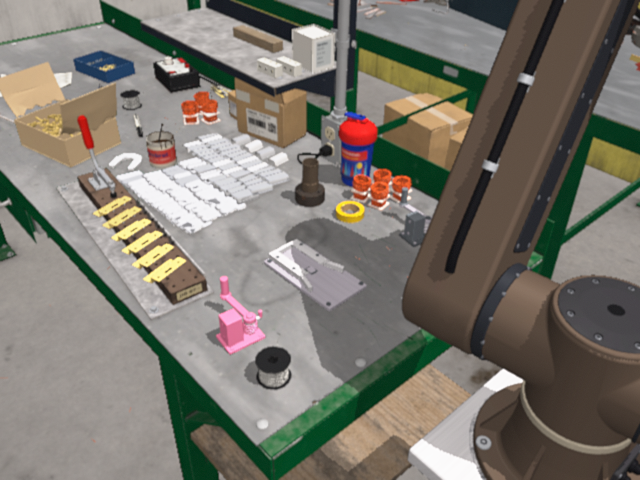

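The top view shows the shoe at about (295,250), the grey tensioner at about (400,268) with its arm pointing up-image, and the pink look-alike at (210,265). The solenoid is at (366,165), the tape at (376,209) and the reel at (204,310). The scene view agrees. I'll zoom in next.

```bash
python3 - <<'E'
from h import *
I=cv2.imread("pics/top0.png")
a=cv2.resize(I[205:297,265:325],None,fx=6,fy=6,interpolation=cv2.INTER_CUBIC)
b=cv2.resize(I[225:295,375:425],None,fx=7.886,fy=7.886,interpolation=cv2.INTER_CUBIC)
b=np.clip(b.astype(float)*1.6,0,255).astype(np.uint8)
b=b[:552]
cv2.imwrite("pics/c1.png",np.hstack([a,b[:552]]) if b.shape[0]==552 else a); print(a.shape,b.shape)
for p,z in(((276,213),8),((315,213),8),((276,289),8),((316,289),8),((398,268),60),((411,241),76)): print(p,at("top",*p,z).round(1))
E
```

```text
(552, 360, 3) (552, 394, 3)
(276, 213) [626.6  55.1   8. ]
(315, 213) [628.1 -42.1   8. ]
(276, 289) [438.1  51.5   8. ]
(316, 289) [439.1 -46.9   8. ]
(398, 268) [ 491.5 -240.4   60. ]
(411, 241) [ 554.9 -268.4   76. ]
```

View pics/c1.png

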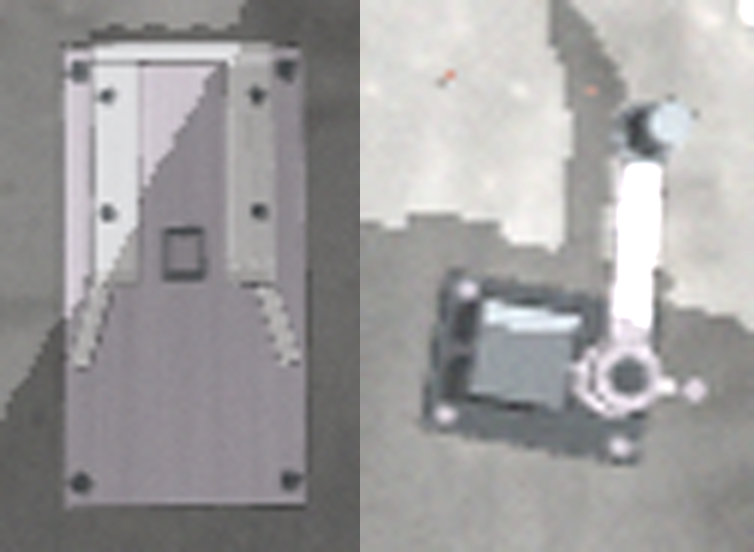

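```bash
python3 - <<'E'
from h import *
def o(c,s,off,z): return at("top",*[(c[i]+.5)/s-.5+off[i] for i in(0,1)],z)
print("shoe corners",[o(c,6,(265,205),8).round(1).tolist() for c in((65,46),(305,46),(65,505),(305,505))])
f=lambda c,z:o((c[0]-360,c[1]),7.886,(375,225),z)
B=np.array([f(c,60) for c in((485,298),(582,318),(565,410),(470,393))]);print("block",B.round(1).tolist(),B.mean(0))
F=np.array([f(c,6) for c in((452,270),(422,430),(635,463))]);print("foot",F.round(1).tolist(),"mid",(F[0]+F[2])/2)
print("post",f((672,125),76))
d=F[2]-F[1];print(np.degrees(np.arctan2(d[1],d[0])))
E
```

```text
shoe corners [[628.5, 56.5, 8.0], [630.0, -43.1, 8.0], [438.7, 52.9, 8.0], [439.7, -45.4, 8.0]]
block [[504.7, -222.3, 60.0], [499.0, -251.7, 60.0], [471.3, -246.5, 60.0], [476.1, -217.8, 60.0]] [ 487.79156342 -234.56265911   60.        ]
foot [[515.8, -221.1, 6.0], [465.2, -211.6, 6.0], [455.6, -279.0, 6.0]] mid [ 485.68687989 -250.06489793    6.        ]
post [ 556.36486022 -275.76843851   76.        ]
-98.14718730190621
```

The shoe measures 190 by 99, as it should, with its origin at about (547, 5.4) and yaw about 0.9°. The tensioner block is at about (488, -234.5) with yaw about -99°. The foot, block and post measurements agree with each other. I'm going above the block with the fingers along its y.

Request:
move_arm:
  commands:
    - [[3.3,3.6,0],[0,0,6.7],1]
    - [[3.3,3.6,0],[0,0,6.7],1]
    - [[3.3,3.6,0],[0,0,6.7],1]
    - [[3.3,3.6,0],[0,0,6.7],1]
    - [[3.3,3.6,0],[0,0,6.7],1]
    - [[3.3,3.6,0],[0,0,6.7],0.75]
    - [[3.3,3.6,0],[0,0,6.7],0.75]
    - [[3.3,3.6,0],[0,0,6.7],0.75]
    - [[3.3,3.6,0],[0,0,6.7],0.75]
    - [[3.3,3.6,0],[0,0,6.7],0.75]

```text
t: 1.1
eef_pos: [478.3, -245.6, 214.6]
tcp_rot: [-3.141, -0.0, 1.412]
ft_force: [0.7, -1.0, 0.3]
opening: 0.755
grip_force: 0.0
```

Request:
move_arm:
  commands:
    - [[0.5,0.6,-3.5],[0,0,0],0.7]
    - [[0.5,0.6,-3.5],[0,0,0],0.7]
    - [[0,0,-3.0],[0,0,0],0.7]
    - [[0,0,0],[0,0,0],0.7]

```text
t: 1.5
eef_pos: [485.8, -234.2, 111.5]
tcp_rot: [-3.136, -0.003, 1.408]
ft_force: [0.2, 0.8, 0.8]
opening: 0.703
grip_force: 0.0
```

```bash
python3 - <<'E'
from h import *
print(state()["eef_pos"],state()["tcp_rot"])
a=read_camera("scene")[150:310,330:490]; b=read_camera("top")[200:320,330:490]
cv2.imwrite("pics/c2.png",np.hstack([cv2.resize(a,(400,400)),cv2.resize(b,(400,400))]))
E
```

```text
[ 485.83889201 -234.16116864  111.45062645] [-3.13569369e+00 -2.55175718e-03  1.40777391e+00]
```

View pics/c2.png

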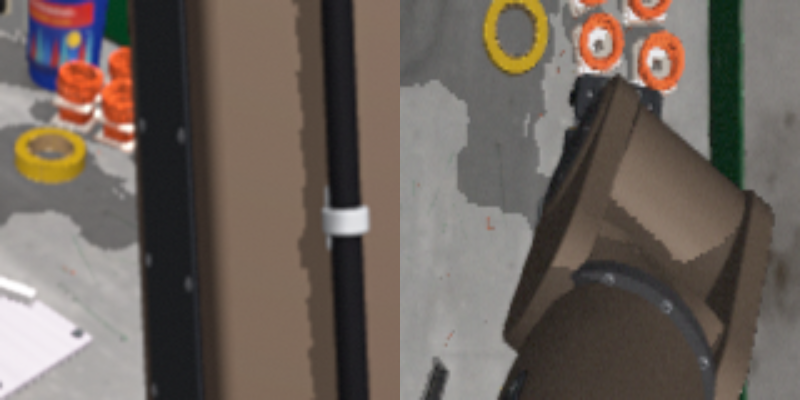

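The arm hides the block in both views. The two earlier measurements agree, so I'm descending with wide open fingers and watching the force.

Request:
move_arm:
  commands:
    - [[0.1,0,-2.5],[0,0,0],0.7]
    - [[0,0,-2.5],[0,0,0],0.7]
    - [[0,0,-2.5],[0,0,0],0.7]
    - [[0,0,-1.4],[0,0,0],0.7]
    - [[0,0,0],[0,0,0],0.7]

```text
t: 2.1
eef_pos: [488.3, -235.8, 25.8]
tcp_rot: [-3.141, -0.0, 1.407]
ft_force: [-0.2, -0.6, 1.2]
opening: 0.702
grip_force: 0.0
```

Request:
move_arm:
  commands:
    - [[0,0,0],[0,0,0],0.2]
    - [[0,0,0],[0,0,0],0.2]
    - [[0,0,0],[0,0,0],0.2]
    - [[0,0,0],[0,0,0],0.2]
    - [[0,0,0],[0,0,0],0.2]

```text
t: 2.6
eef_pos: [488.4, -235.5, 26.1]
tcp_rot: [3.141, 0.0, 1.407]
ft_force: [0.4, -0.0, -0.3]
opening: 0.339
grip_force: 0.0
```

Request:
move_arm:
  commands:
    - [[0,0,0],[0,0,0],0.1]
    - [[0,0,0],[0,0,0],0.1]
    - [[0,0,0],[0,0,0],0.1]
    - [[0,0,0],[0,0,0],0.1]

```text
t: 3.0
eef_pos: [488.3, -235.4, 26.0]
tcp_rot: [3.141, 0.0, 1.407]
ft_force: [-1.0, 1.0, 4.9]
opening: 0.313
grip_force: 30.0
```

Request:
move_arm:
  commands:
    - [[0,0,2.5],[0,0,0],0.1]
    - [[0,0,2.5],[0,0,0],0.1]
    - [[-0.2,2,0],[0,0,8.36],0.1]
    - [[-0.2,2,0],[0,0,8.36],0.1]
    - [[-0.2,2,0],[0,0,8.36],0.1]
    - [[-0.2,2,0],[0,0,8.36],0.1]
    - [[-0.2,2,0],[0,0,8.36],0.1]
    - [[-0.2,2,0],[0,0,8.36],0.1]
    - [[-0.2,2,0],[0,0,8.36],0.1]
    - [[-0.2,2,0],[0,0,8.36],0.1]

```text
t: 4.0
eef_pos: [471.8, -74.5, 75.3]
tcp_rot: [-3.141, -0.001, 2.58]
ft_force: [0.5, -0.3, -4.1]
opening: 0.315
grip_force: 30.0
```

Request:
move_arm:
  commands:
    - [[-0.1,2,0],[0,0,8.36],0.1]
    - [[-0.1,2,0],[0,0,8.36],0.1]
    - [[-0.1,2,0],[0,0,8.36],0.1]
    - [[0,2,0],[0,0,8.36],0.1]
    - [[0,0,0],[0,0,0],0.1]
    - [[0,0,0],[0,0,0],0.1]

```text
t: 4.6
eef_pos: [469.1, 4.7, 75.5]
tcp_rot: [3.141, -0.0, -3.126]
ft_force: [-0.2, -0.5, -4.2]
opening: 0.312
grip_force: 30.0
```

```bash
python3 - <<'E'
from h import *
print(state()["eef_pos"],state()["tcp_rot"])
a=read_camera("scene")[170:330,230:430]; b=read_camera("top")[195:315,230:360]
cv2.imwrite("pics/c3.png",np.hstack([cv2.resize(a,(500,400)),cv2.resize(b,(300,277))[:, :] if 0 else cv2.copyMakeBorder(cv2.resize(b,(300,277)),0,123,0,0,0)]))
E
```

```text
[469.12812203   4.72734366  75.45371244] [ 3.14148287e+00 -4.71848864e-04 -3.12640226e+00]
```

View pics/c3.png

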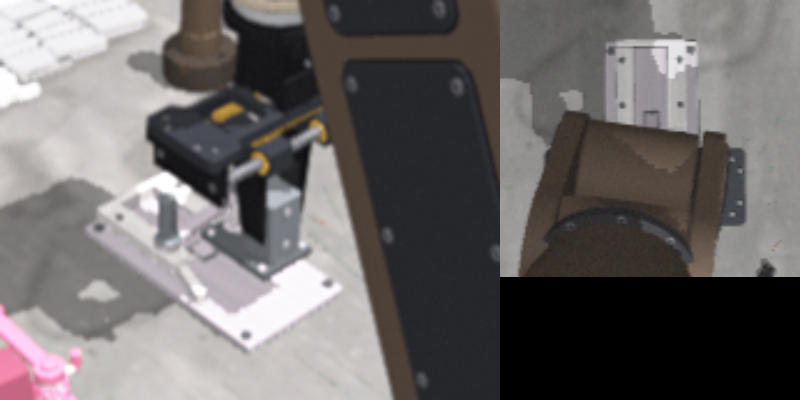

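The tensioner hangs over the landing, pivot end leading, with the post on the left and everything aligned. I'm lowering it.

Request:
move_arm:
  commands:
    - [[0,0,-1.8],[0,0,0],0.1]
    - [[0,0,-1.5],[0,0,0],0.1]
    - [[0,0,-0.4],[0,0,0],0.1]
    - [[0,0,-0.2],[0,0,0],0.1]
    - [[0,0,-0.2],[0,0,0],0.1]
    - [[0,0,0],[0,0,0],0.1]

```text
t: 5.3
eef_pos: [469.4, 4.4, 34.9]
tcp_rot: [3.142, 0.0, -3.126]
ft_force: [-1.0, 0.2, -2.4]
opening: 0.314
grip_force: 30.0
```

Request:
move_arm:
  commands:
    - [[0,0,-0.1],[0,0,0],0.1]
    - [[0.5,0.01,0],[0,0,0],0.1]
    - [[0.5,0.01,0],[0,0,0],0.1]
    - [[0.5,0.01,0],[0,0,0],0.1]
    - [[0.5,0.01,0],[0,0,0],0.1]
    - [[0,0,0],[0,0,0],0.1]

```text
t: 5.9
eef_pos: [489.5, 5.1, 34.0]
tcp_rot: [3.141, -0.0, -3.125]
ft_force: [-3.3, 1.0, 6.3]
opening: 0.316
grip_force: 30.0
```

Request:
move_arm:
  commands:
    - [[0.5,0.01,0.05],[0,0,0],0.1]
    - [[0.5,0.01,0],[0,0,0],0.1]
    - [[0.5,0.01,0],[0,0,0],0.1]
    - [[0.5,0.01,0],[0,0,0],0.1]
    - [[0,0,0],[0,0,0],0.1]

```text
t: 6.4
eef_pos: [510.4, 5.3, 34.1]
tcp_rot: [-3.142, 0.001, -3.125]
ft_force: [1.5, -0.1, -2.6]
opening: 0.314
grip_force: 30.0
```

Request:
move_arm:
  commands:
    - [[0.6,0.01,0],[0,0,0],0.1]
    - [[0.6,0.01,0],[0,0,0],0.1]
    - [[0.6,0.01,0],[0,0,0],0.1]
    - [[0.6,0.01,0],[0,0,0],0.1]
    - [[0.6,0.01,0],[0,0,0],0.1]
    - [[0.6,0.01,0],[0,0,0],0.1]
    - [[0.6,0.01,0],[0,0,0],0.1]
    - [[0.6,0.01,0],[0,0,0],0.1]
    - [[0.6,0.01,0],[0,0,0],0.1]
    - [[0,0,0],[0,0,0],0.1]

```text
t: 7.4
eef_pos: [564.3, 6.2, 34.2]
tcp_rot: [-3.142, 0.001, -3.125]
ft_force: [0.7, -0.7, -2.6]
opening: 0.314
grip_force: 30.0
```

Request:
move_arm:
  commands:
    - [[0.3,0,0],[0,0,0],0.1]
    - [[0.3,0,0],[0,0,0],0.1]
    - [[0.2,0,0],[0,0,0],0.1]
    - [[0,0,0],[0,0,0],0.1]

```text
t: 7.8
eef_pos: [571.6, 6.3, 34.1]
tcp_rot: [3.142, 0.0, -3.125]
ft_force: [-0.8, 0.3, -4.4]
opening: 0.314
grip_force: 30.0
```

Request:
move_arm:
  commands:
    - [[0.15,0,0],[0,0,0],0.1]
    - [[0.15,0,0],[0,0,0],0.1]
    - [[0,0,0],[0,0,0],0.1]

```text
t: 8.1
eef_pos: [572.1, 6.3, 34.2]
tcp_rot: [3.141, -0.005, -3.125]
ft_force: [-10.5, -1.3, 6.2]
opening: 0.312
grip_force: 30.0
```

The tensioner is against the stop, at 572 with -10 N. I'll pull gently to check the catch.

Request:
move_arm:
  commands:
    - [[-0.2,0,0],[0,0,0],0.1]
    - [[-0.2,0,0],[0,0,0],0.1]
    - [[-0.2,0,0],[0,0,0],0.1]
    - [[0,0,0],[0,0,0],0.1]

```text
t: 8.5
eef_pos: [570.2, 6.2, 34.5]
tcp_rot: [-3.141, 0.005, -3.125]
ft_force: [6.3, 1.3, -7.1]
opening: 0.317
grip_force: 30.0
```

The catch holds: the part moved back 1.9 mm and then resisted. I'm releasing it and rising.

Request:
move_arm:
  commands:
    - [[0.15,0,0],[0,0,0],0.1]
    - [[0,0,0],[0,0,0],0.55]
    - [[0,0,0],[0,0,0],0.55]
    - [[0,0,0],[0,0,0],0.55]
    - [[0,0,2],[0,0,0],0.5]
    - [[0,0,2.5],[0,0,0],0.5]
    - [[0,0,2.5],[0,0,0],0.5]

```text
t: 9.2
eef_pos: [569.5, 6.3, 104.9]
tcp_rot: [3.141, -0.001, -3.125]
ft_force: [-0.9, 0.3, -0.4]
opening: 0.502
grip_force: 0.0
```

Request:
move_arm:
  commands:
    - [[0.3,0.7,0],[0,0,-8.5],0.5]
    - [[0.3,0.7,0],[0,0,-8.5],0.5]
    - [[0.3,0.7,0],[0,0,-8.5],0.5]
    - [[0.3,0.7,0],[0,0,-8.5],0.5]
    - [[0.3,0.7,0],[0,0,-8.5],0.5]
    - [[0.3,0.8,0],[0,0,-8.5],0.5]
    - [[0.3,0.8,0],[0,0,-8.5],0.5]
    - [[0.3,0.8,0],[0,0,-8.5],0.5]
    - [[0.3,0.8,0],[0,0,-8.5],0.5]
    - [[0.2,0.8,0],[0,0,-8.5],0.5]

```text
t: 10.2
eef_pos: [598.8, 81.6, 104.2]
tcp_rot: [3.142, 0.0, 1.668]
ft_force: [-0.3, -0.1, 0.2]
opening: 0.502
grip_force: 0.0
```

```bash
python3 - <<'E'
from h import *
print(state()["eef_pos"],state()["tcp_rot"])
a=read_camera("scene")[170:330,220:420]; b=read_camera("top")[185:305,230:360]
cv2.imwrite("pics/c4.png",np.hstack([cv2.resize(a,(500,400)),cv2.copyMakeBorder(cv2.resize(b,(300,277)),0,123,0,0,0)]))
print(px("scene",[599.8,81.5,84]),px("top",[599.8,81.5,84]))
E
```

```text
[598.7818519   81.60582728 104.23440349] [3.14154236e+00 2.45687604e-05 1.66845295e+00]
[259.94368603 240.45132083] [261.99715238 219.48563787]
```

View pics/c4.png

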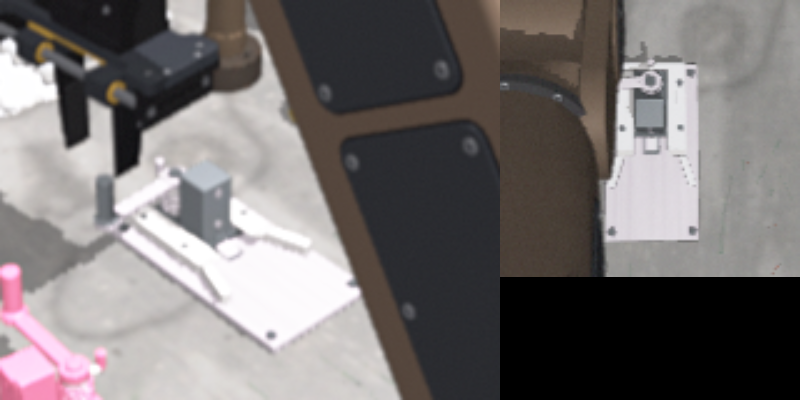

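The tensioner sits home with the catch visible behind it. The post top is at scene pixel (261,242), against a predicted (260,240.5), which matches. I'm descending round the post and closing.

Request:
move_arm:
  commands:
    - [[0.1,0,-2],[0,0,0],0.5]
    - [[0,0,-2],[0,0,0],0.5]
    - [[0,0,-1],[0,0,0],0.5]
    - [[0,0,0],[0,0,0],0.5]

```text
t: 10.7
eef_pos: [599.1, 80.9, 53.1]
tcp_rot: [-3.139, -0.0, 1.677]
ft_force: [-0.3, 0.0, 1.0]
opening: 0.502
grip_force: 0.0
```

Request:
move_arm:
  commands:
    - [[0,0,0],[0,0,0],0.05]
    - [[0,0,0],[0,0,0],0.05]
    - [[0,0,0],[0,0,0],0.05]
    - [[0,0,0],[0,0,0],0.05]
    - [[0,0,0],[0,0,0],0.05]
    - [[0,0,0],[0,0,0],0.05]
    - [[0,0,0],[0,0,0],0.05]
    - [[0,0,0],[0,0,0],0.05]

```text
t: 11.5
eef_pos: [599.8, 81.4, 54.3]
tcp_rot: [3.141, -0.0, 1.675]
ft_force: [-1.2, 1.3, 3.5]
opening: 0.136
grip_force: 30.0
```

The post is gripped. I'm swinging it along the arc about the pivot at (607.5, 6.9), turning the tool with it.

Request:
move_arm:
  commands:
    - [[0.9,0.04,0],[0,0,-6.9],0.05]
    - [[0.9,-0.07,0],[0,0,-6.9],0.05]
    - [[0.89,-0.18,0],[0,0,-6.9],0.05]
    - [[0.85,-0.28,0],[0,0,-6.9],0.05]
    - [[0.82,-0.39,0],[0,0,-6.9],0.05]
    - [[0,0,0],[0,0,0],0.05]

```text
t: 12.1
eef_pos: [643.3, 71.8, 53.9]
tcp_rot: [-3.141, 0.001, 1.07]
ft_force: [-3.9, -1.6, 3.5]
opening: 0.13
grip_force: 30.0
```

Request:
move_arm:
  commands:
    - [[0.77,-0.47,0],[0,0,-6.9],0.05]
    - [[0.7,-0.57,0],[0,0,-6.9],0.05]
    - [[0.63,-0.65,0],[0,0,-6.9],0.05]
    - [[0.54,-0.72,0],[0,0,-6.9],0.05]
    - [[0.4,-0.68,0],[0,0,-6],0.05]
    - [[0,0,0],[0,0,0],0.05]

```text
t: 12.7
eef_pos: [672.7, 41.1, 53.7]
tcp_rot: [-3.14, 0.002, 0.486]
ft_force: [-4.2, 0.5, 3.0]
opening: 0.136
grip_force: 30.0
```

Request:
move_arm:
  commands:
    - [[0.1,-0.18,0],[0,0,0],0.05]
    - [[0.05,-0.09,0],[0,0,0],0.05]
    - [[0,0,0],[0,0,0],0.05]
    - [[0,0,0],[0,0,0],0.05]
    - [[0,0,0],[0,0,0],0.05]

```text
t: 13.2
eef_pos: [673.6, 39.6, 53.7]
tcp_rot: [-3.139, 0.003, 0.49]
ft_force: [-6.1, 1.2, 2.5]
opening: 0.135
grip_force: 30.0
```

```bash
python3 - <<'E'
from h import *
s=state();print(s["eef_pos"],s["tcp_rot"],s["ft_force"])
a=read_camera("scene")[160:320,220:420]; b=read_camera("top")[185:305,230:360]
cv2.imwrite("pics/c5.png",np.hstack([cv2.resize(a,(500,400)),cv2.copyMakeBorder(cv2.resize(b,(300,277)),0,123,0,0,0)]))
E
```

```text
[673.56527175  39.6086962   53.69373682] [-3.13948559e+00  2.72915733e-03  4.90014297e-01] [-6.09403135  1.22195373  2.53948102]
```

View pics/c5.png

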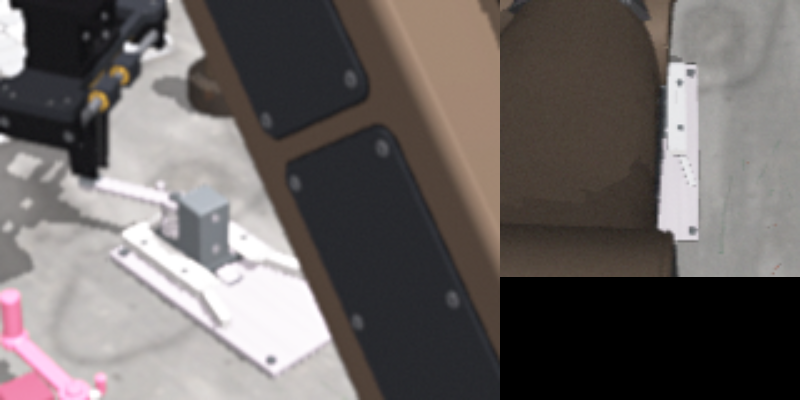

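The post is held and the arm points forward. The force has not clearly risen yet, so I'll push a little further to be sure of the stop.

Request:
move_arm:
  commands:
    - [[0.1,-0.18,0],[0,0,0],0.05]
    - [[0.05,-0.1,0],[0,0,0],0.05]
    - [[0,0,0],[0,0,0],0.05]
    - [[0,0,0],[0,0,0],0.05]
    - [[0,0,0],[0,0,0],0.05]

```text
t: 13.8
eef_pos: [675.0, 37.1, 53.6]
tcp_rot: [-3.139, 0.003, 0.49]
ft_force: [-5.8, 3.6, 2.6]
opening: 0.13
grip_force: 30.0
```

Request:
move_arm:
  commands:
    - [[0.1,-0.18,0],[0,0,0],0.05]
    - [[0.05,-0.1,0],[0,0,0],0.05]
    - [[0,0,0],[0,0,0],0.05]
    - [[0,0,0],[0,0,0],0.05]
    - [[0,0,0],[0,0,0],0.05]

```text
t: 14.3
eef_pos: [675.8, 35.7, 53.4]
tcp_rot: [-3.137, 0.003, 0.49]
ft_force: [-8.2, 9.6, 3.0]
opening: 0.133
grip_force: 30.0
```

Request:
move_arm:
  commands:
    - [[-0.05,0.1,0],[0,0,0],0.05]
    - [[0,0,0],[0,0,0],0.05]
    - [[0,0,0],[0,0,0],0.05]
    - [[0,0,0],[0,0,0],0.05]
    - [[0,0,0],[0,0,0],0.05]

```text
t: 14.8
eef_pos: [675.6, 36.0, 53.5]
tcp_rot: [-3.138, 0.003, 0.49]
ft_force: [-7.4, 6.9, 1.8]
opening: 0.134
grip_force: 30.0
```

```bash
python3 - <<'E'
from h import *
s=state();print(s["eef_pos"],s["ft_force"],s["qvel"].round(4))
a=read_camera("scene")[220:310,250:360]
cv2.imwrite("pics/c6.png",cv2.resize(a,(733,600),interpolation=cv2.INTER_CUBIC))
o=np.array([547.9,5.6]);R=np.array([[1,-.0157],[.0157,1]])
for p in((9,-15,68),(39,-15,68),(9,15,68),(39,15,68),(5,25,14),(5,-25,14)):
    w=[*(o+R@p[:2]),p[2]]; print(p,((px("scene",w)-[250,220])*6.667).round())
E
```

```text
[675.64548632  35.97890214  53.46710991] [-7.41244886  6.9247531   1.76376219] [ 0.0017  0.0001 -0.0022  0.0015 -0.0003  0.0002]
(9, -15, 68) [409. 126.]
(39, -15, 68) [341.  80.]
(9, 15, 68) [331. 167.]
(39, 15, 68) [263. 120.]
(5, 25, 14) [315. 335.]
(5, -25, 14) [442. 264.]
```

View pics/c6.png

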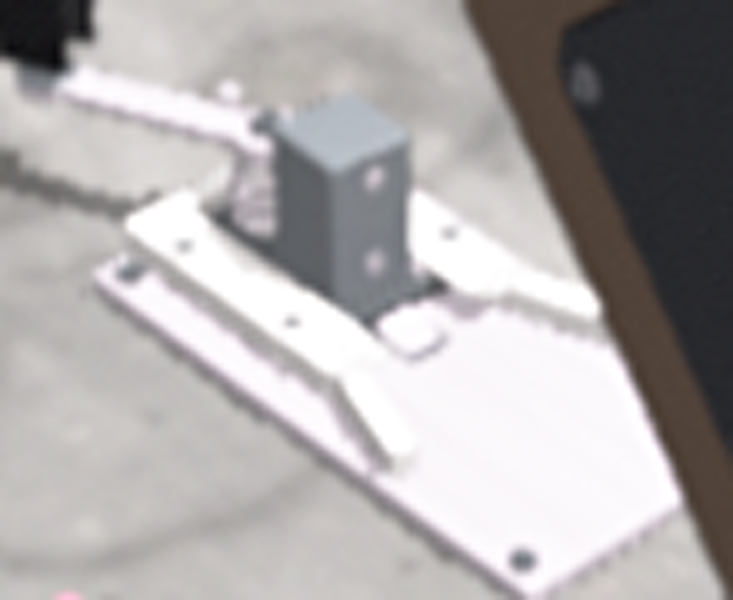

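The block's top corners, at (410,132), (333,172) and (272,122), match the home prediction to about a pixel. The catch stands behind the foot, and the arm is pressed on its stop. I'm handing in.

```bash
python3 -c "
from h import *
print(env.job_done())"
```

```text
the job is handed in; nothing more can be done
None
```

The tensioner is home in the shoe with the catch up behind it, and the sprung arm was held against its stop by the fingers when I handed the job in; the solenoid, reel and tape were not touched, and no verdict came back.

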